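# Close the test-water tank: back the filler cap onto its thread and screw it home

## Task

The valve test is over and the test-water tank has to be closed: swing the return spout clear of the filler, set the cap with the wing bar on the filler mouth, turn it backwards (counter-clockwise from above) until you feel it drop into its thread, then screw it down clockwise until it sits home on the mouth and is nipped tight. Leave the other fittings on the bench where they are.

Things in the scene. Friction and masses are not known exactly. Their poses are not given: they have to be found in the camera images.
- test_tank: grey steel tank bolted to the bench behind the vise, 165 (x) x 110 (y) x 85 mm high; origin at the centre of its underside, z up. The filler neck stands on its top at x = -45 mm, on the robot's side; the swivel of the return spout at x = +45 mm, behind it. A sight glass and a drain cock stand out 21 mm from its -y side.
- filler_mouth (a point): centre of the open filler mouth, on the rim of the neck, 127 mm above the tank's underside. The steel neck is 36 mm in the bore, 46 mm over its core and stands 42 mm above the tank's top; a coarse right-hand thread of three equal starts, 54 mm over the ridges, begins 5 mm below the rim and falls 27 mm a turn (ridges 9 mm apart). Where the starts lie round the neck varies.
- return_spout (a joint): turn of the return spout about its upright swivel, rad, positive counter-clockwise from above; 0 = outlet right over the filler mouth, free to +-2.4. A stiff swivel: about 0.12 N m, and it stays where it is left.
- spout_pivot (a point): on the spout's swivel axis, at the height of the middle of its level tube (188 mm above the tank's underside). The tube is 13 mm thick and runs level from here, 90 mm long, then bends down.
- spout_end (a point): centre of the outlet of the return spout, facing down, 90 mm from the swivel axis and 30 mm above the height of the filler rim; the outlet nozzle is 18 mm thick
- filler_cap: aluminium filler cap, 180 to 290 g, 66.5 mm high in all, open below: a skirt 64 mm round, a wing bar on top, and inside the skirt a pilot 33 mm round with a tapered nose that stands out 10 mm below the skirt and enters the neck's bore. Origin at the centre of the pilot's foot, z up; skirt from 10 to 40.5 mm. Three lugs inside the skirt, 13 to 17 mm up, ride on the neck's thread.
- wing_bar (a point): middle of the cap's wing bar, 53.5 mm above the cap's foot; the bar is 56 mm long (along the cap's x), 12 mm thick (along y) and 26 mm high. The cap must be free to sink: a firm grip on the bar holds it up, while fingers set loosely either side of the bar turn it and let it drop.
- cap_seat (a point): centre of the cap's inside top (rubber seal), 35.25 mm above its foot. Set on at any turn, the cap rests on the thread; turned backwards it climbs to a start of the thread (seat 17 mm above the mouth), at most a third of a turn away, and drops 9 mm; forwards from there it meets the rim after about a third of a turn and some 40 degrees later goes suddenly tight; 0.3 N m is plenty.
- pipe_cap: dark domed pipe cap, no wing bar, 73 mm round, 38 mm high, origin under its centre; leave it
- bell_reducer: dark bell reducer, 54 mm round, 38 mm high, origin under its centre; leave it
- pipe_union: rusty pipe union standing on end, 47 x 54 x 47 mm, origin under its centre; leave it
- tall_nipple: pipe nipple standing on end, 48 mm round, 108 mm high, origin under its centre; leave it
Mind the look-alikes: they are no part of the job. What is shaped like the filler_cap but pink is not meant.

How it is judged:
On the way, in this order (a step that is already met when the one before it is completed fails the run):
1. the return spout is swung clear of the filler (horizontal distance between spout_end and filler_mouth above 0.06 m), for 0.1 s.
2. the cap stands level on the neck with its lugs at the start of the thread (turned backwards up to it) (z of cap_seat in the frame of filler_mouth between 0.0145 and 0.0195 m and horizontal distance between cap_seat and filler_mouth below 0.006 m and angle between filler_cap's own z axis and vertical below 0.12 rad and contact force between filler_cap and test_tank above 0.5 N and linear speed of filler_cap below 0.04 m/s).
3. it has dropped level into the thread (z of cap_seat in the frame of filler_mouth between 0.004 and 0.0115 m and horizontal distance between cap_seat and filler_mouth below 0.005 m and angle between filler_cap's own z axis and vertical below 0.07 rad), for 0.05 s.
4. it is screwed down onto the mouth and tight (z of cap_seat in the frame of filler_mouth below 0.002 m and angle between filler_cap's own z axis and vertical below 0.05 rad and contact force between filler_cap and test_tank above 6 N), for 0.1 s.
At the end, for the whole second after the job is handed in: the cap sits level on the filler, its seal within 2 mm of the rim and 4 mm of its centre, at rest, and nipped tight: clamped between thread and rim with more than 6 N (its weight alone is under 3 N); the spout's outlet stays more than 60 mm aside of the filler (all of step 4 and horizontal distance between cap_seat and filler_mouth below 0.004 m and linear speed of filler_cap below 0.01 m/s and horizontal distance between spout_end and filler_mouth above 0.06 m); the robot touches nothing.
It fails at once if another fitting on the bench was shoved more than 30 mm or knocked over (distance of any of pipe_cap, bell_reducer, pipe_union, tall_nipple from where it was at the start of the episode above 0.03 m or angle between tall_nipple's own z axis and vertical above 0.5 rad).
It also fails if it takes over 72 s, if anything falls off the work surface, if the arm or the gripper's body presses on something with over 40 N, if the wrist force passes 120 N, or if a joint passes its speed limit or range.

## Robot

A 6-joint arm with a two-finger parallel gripper is mounted at the origin on a cart in front of the work surface, level with it; the furniture and walls round the work are solid. World frame = base frame: x ahead of the robot, y to its left, z up, the work surface at z = 0. Lengths are in m, angles in rad, forces in N, time in s.
With the tool pointing down it reaches from about 0.225 to 0.875 m from the base axis. Payload 3.4 kg.
Tool frame: the origin (TCP) lies at the very end of the fingers, on their centre line; the grasp point (between the pads) lies 19 mm behind it; z points along the fingers, y is the direction in which the jaws open and shut (so a half turn about z gives the same grasp; the last joint's range is limited). The gripper opens to 85 mm and grips with 20 to 120 N. Pads are 22 mm wide; open, the fingers measure 114 mm over their backs; the gripper's body (76 mm by 85 mm) begins 54 mm behind the grasp point. The pads swing forward as they close: fully open they stand 13 mm farther back than shut.
Start: joints at [1.173, 0.276, 1.505, -0, 1.361, -0.121], TCP at [0.157, 0.553, 0.231] pointing down, gripper open.
Joint ranges: [-2.89, 2.89], [-0.75, 2.08], [0.22, 2.7], [-1.18, 4.32], [0.11, 2.71], [-2.7, 2.7]. Speed limits (rad/s): [2.57, 2.57, 3.14, 3.14, 3.14, 3.14].

## Interface

Orientations are given as a unit quaternion [w, x, y, z].
In Python, from rig import telemetry, cams, sign_off, spotter gives the robot as it stands.
- The arm moves only by the tool servo_tool, never from a script. Its argument "steps" is a list of rows, each a list of 6 numbers: the shift along the tool's x, y, z in mm, then the turn, a rotation vector about the tool's x, y, z in degrees. In form: [[x, y, z, ax, ay, az], ...]. A call has 1 to 8 rows; each row is the pose to reach, as a shift and turn from the pose commanded when the call began, along the tool's axes at that moment; what a row does not reach only later rows make up. A row lasts 1/10 s, in which the tool goes at most 50 mm and 8.59 degrees, less where a joint would pass 70% of its speed; a pose out of reach is approached as far as the arm can. A call with a gripper value outside its range is refused whole. "hand" is the closure in counts, from 0 (fully open) to 255 (shut), set as the call begins (left out, the last holds). The fingers move at their own pace and stop on an object; "grip_force" is the grip in N (left out, the last holds). Time passes only in rows, so rows that repeat a pose let the fingers close. It gives the time, the measured TCP pose, the force and the opening at its end, in the units of the state.
- telemetry.get_state(): the state, without advancing time (a new reading comes with each control period).
- cams.get_image(name): name is "scene" or "top"; returns (picture, depth): 400x640x3 uint8, red, green, blue; 400x640 float32, m along the optical axis (not along the pixel's ray), 0 where there is no reading.
- cams.camera_model(name): a dict with "camera_matrix" (3x3 intrinsics, pixels), "origin" and "rotation" of the camera in the world. Camera axes: x right, y up, looking along -z (the intrinsics and any distortion apply to the point x, -y, -z); pixel columns grow to the right and rows downward; lengths in m; the calibration is good to about 2 mm. A picture is of the moment at which its call begins. camera_model takes no time and is no camera call.
- sign_off(): hands the job in, once; it reports no verdict.
Trained networks look in the newest picture that a camera, given by its name, has taken for a name from the list of things; names that differ only in an ending like _2 or _b are one class to them, and where a whole thing is asked for, a point or a joint stands for the part that bears it (a point fixed in the world has none). Each returns a list of dicts, best first, with "conf" (0 to 1); they miss things now and then, are a little off and sometimes report something else, mostly with a low value. They report only what shows in the picture. A call takes as long as a camera call. They do not tell look-alikes from the thing itself.
- spotter.outline_of(query, camera): "region" (400x640 bool, what is visible of it) and "rect" ([left, top, width, height] in pixels, round what is visible of it).
The state is a dict: "clock": time; "qpos": joint angles; "qd": joint speeds; "effort": joint torques, N m; "position": TCP position; "ee_rot": TCP orientation; "contact_force": force on the tool from outside, world axes, zero at the start; "moment": the same for the moment, N m; "width": finger opening in m.
Only numpy, scipy, OpenCV 4.12 (cv2) and the standard library are available. Lean on these libraries where they do the work, as an engineer would, in place of code of your own. Each camera call takes 0.05 s, during which the arm holds its last target.

## Working session

There is one attempt and no reset: what is moved stays moved. The work goes in short steps, Python scripts to look and compute and a tool call to move; the robot and the scene stay as the last step left them, time stands still between calls to the robot, and variables do not carry over. Pictures are saved under pics/ and viewed, and the job is handed in when it is done.

Besides the shell and the picture viewer there is one more tool, called as a command line: name --pt "numbers of a row" for each row, then --argument value for the rest. servo_tool: Moves the arm, as the interface text tells. Its arguments: {"type":"object","properties":{"steps":{"type":"array","items":{"type":"array","items":{"type":"number"}}},"hand":{"type":"number"},"grip_force":{"type":"number"}},"required":["steps"]}

```bash
ls; mkdir -p pics
python3 - <<'E'
from rig import telemetry,cams,spotter
import cv2,numpy as np
s=telemetry.get_state();print({k:np.round(v,3) for k,v in s.items()})
for n in["scene","top"]:
    p,d=cams.get_image(n);cv2.imwrite(f"pics/{n}0.png",p[:,:,::-1]);np.save(f"pics/{n}0d.npy",d);np.save(f"pics/{n}0p.npy",p)
    m=cams.camera_model(n);print(n,m)
    for q in["filler_cap","test_tank","spout_end","pipe_cap","tall_nipple"]:
        for r in spotter.outline_of(q,n): print(q,round(r["conf"],2),r["rect"])
E
```

```text
pics
{'clock': np.float64(0.0), 'qpos': array([ 1.173,  0.277,  1.506, -0.   ,  1.361, -0.121]), 'qd': array([ 0.001, -0.002,  0.001,  0.   , -0.   ,  0.001]), 'effort': array([ 1.0000e-03, -4.1678e+01, -2.4581e+01,  0.0000e+00,  1.1000e-02,
        0.0000e+00]), 'position': array([0.157, 0.553, 0.23 ]), 'ee_rot': array([-0.   ,  0.138,  0.99 , -0.001]), 'contact_force': array([0.183, 0.124, 0.113]), 'moment': array([ 0.025,  0.043, -0.048]), 'width': np.float64(0.085)}
scene {'camera_matrix': array([[444.64547718,   0.        , 325.42454502],
       [  0.        , 444.64547718, 199.17105185],
       [  0.        ,   0.        ,   1.        ]]), 'origin': array([-0.26471319, -1.00014691,  0.82150142]), 'rotation': array([ 0.79000276,  0.42950032, -0.20075556, -0.38874454])}
filler_cap 0.93 [307.3, 189.6, 17.7, 23.0]
filler_cap 0.93 [406.5, 260.1, 29.7, 31.5]
filler_cap 0.55 [299.3, 216.9, 17.3, 25.0]
test_tank 0.73 [243.6, 146.1, 61.4, 67.7]
spout_end 0.47 [255.8, 140.7, 35.7, 19.1]
pipe_cap 0.65 [283.0, 240.0, 21.9, 27.3]
tall_nipple 0.68 [328.3, 200.8, 19.6, 30.9]
top {'camera_matrix': array([[397.55539434,   0.        , 320.62278621],
       [  0.        , 397.55539434, 196.07237275],
       [  0.        ,   0.        ,   1.        ]]), 'origin': array([ 0.48764156, -0.35818188,  1.31942466]), 'rotation': array([-0.70093006, -0.01522186,  0.02095442,  0.71275961])}
filler_cap 0.89 [267.3, 162.2, 19.4, 15.8]
filler_cap 0.89 [398.3, 189.2, 23.3, 20.3]
filler_cap 0.62 [291.4, 193.3, 19.8, 21.3]
filler_cap 0.3 [208.5, 146.1, 49.7, 56.5]
test_tank 0.83 [205.4, 143.7, 50.7, 58.2]
test_tank 0.72 [305.1, 174.9, 17.7, 19.3]
spout_end 0.37 [290.4, 194.8, 23.3, 18.2]
pipe_cap 0.85 [294.3, 223.2, 20.5, 19.1]
tall_nipple 0.48 [306.3, 173.6, 16.5, 20.4]
```

Run:
```python
import cv2
for n,(x0,y0,x1,y1) in {"scene":(220,120,460,300),"top":(180,110,440,270)}.items():
    p=cv2.imread(f"pics/{n}0.png")[y0:y1,x0:x1]
    cv2.imwrite(f"pics/{n}0c.png",cv2.resize(p,None,fx=3,fy=3,interpolation=cv2.INTER_CUBIC))
```

```text
(no output)
```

View pics/scene0.png

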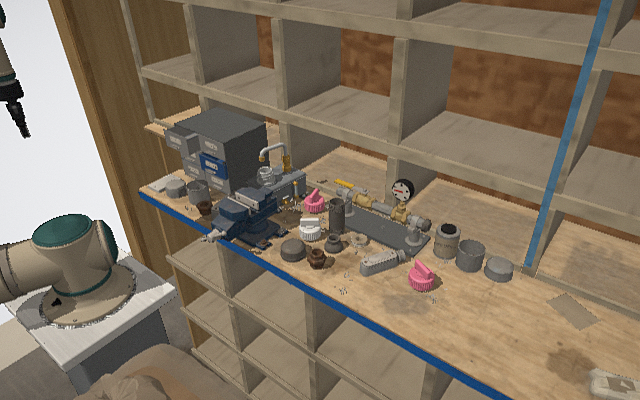

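View pics/top0.png

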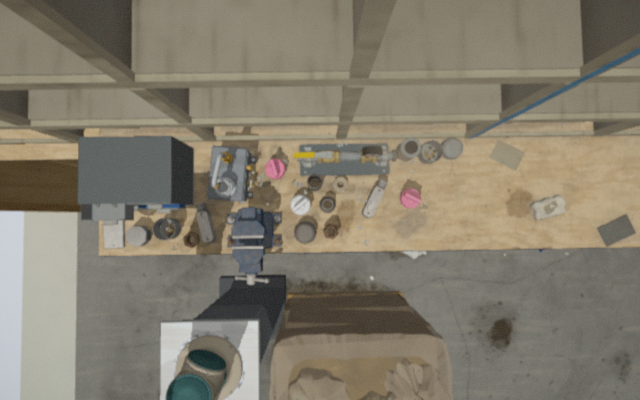

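```bash
sleep 1
```

```text
(no output)
```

View pics/scene0c.png

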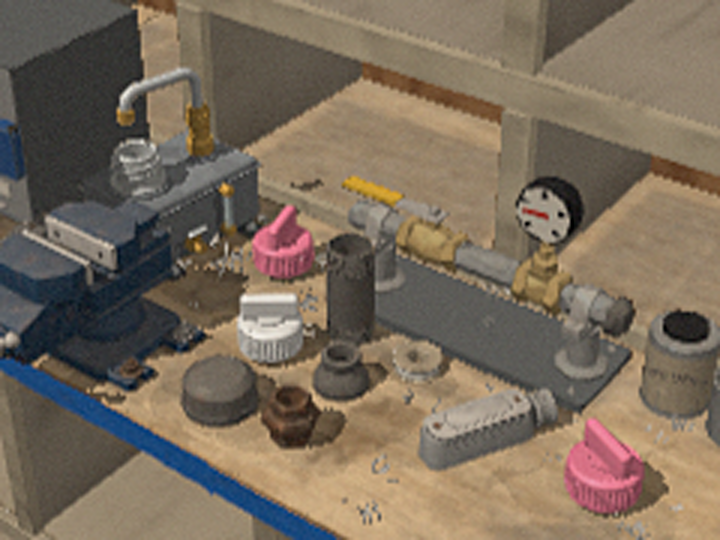

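View pics/top0c.png

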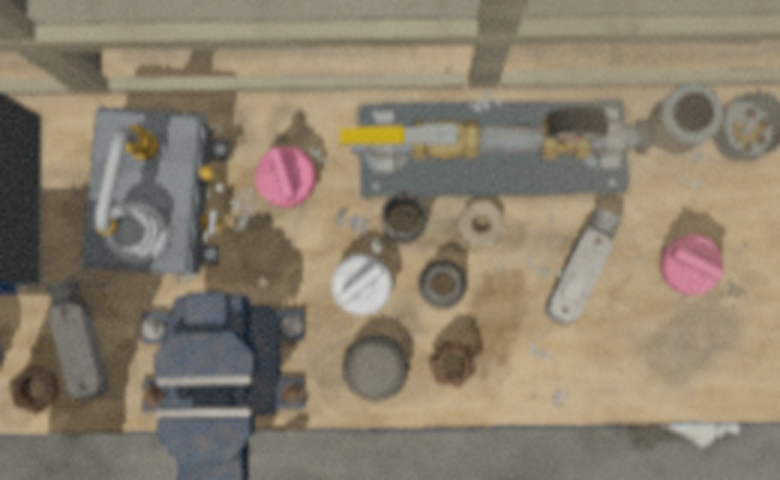

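The scene shows the white winged cap at about (311,228) in the scene view and (301,204) in the top view; the pink ones are decoys. The spout stands close to the filler, at top (220,165).

```bash
cat > h.py <<'E'
import numpy as np,cv2
from rig import cams
from scipy.spatial.transform import Rotation as R
def model(n):
    m=cams.camera_model(n);q=m["rotation"];return m["camera_matrix"],np.array(m["origin"]),R.from_quat([q[1],q[2],q[3],q[0]]).as_matrix()
def cloud(n,d):
    K,o,Rm=model(n);v,u=np.mgrid[0:d.shape[0],0:d.shape[1]]
    P=np.stack([(u-K[0,2])/K[0,0]*d,-(v-K[1,2])/K[1,1]*d,-d],-1)
    W=P@Rm.T+o;W[d==0]=np.nan;return W
def proj(n,X):
    K,o,Rm=model(n);c=(np.atleast_2d(X)-o)@Rm;return np.stack([K[0,0]*c[:,0]/-c[:,2]+K[0,2],K[1,1]*-c[:,1]/-c[:,2]+K[1,2]],-1)
E
python3 - <<'E'
from h import *
for n in["scene","top"]:
    d=np.load(f"pics/{n}0d.npy");W=cloud(n,d);p=np.load(f"pics/{n}0p.npy")
    print(n)
    boxes={"scene":{"cap":(297,214,322,244),"tank":(243,140,308,215)},"top":{"cap":(288,190,314,216),"tank":(204,142,260,204)}}[n]
    for k,(a,b,c,e) in boxes.items():
        w=W[b:e,a:c].reshape(-1,3);w=w[np.isfinite(w[:,0])]
        print(k,len(w))
        h,ed=np.histogram(w[:,2],bins=np.arange(-.01,.26,.005))
        for i in range(len(h)):
            if h[i]>2:
                s=w[(w[:,2]>=ed[i])&(w[:,2]<ed[i+1])]
                print(round(ed[i],3),h[i],"x",np.round([s[:,0].min(),np.median(s[:,0]),s[:,0].max()],3),"y",np.round([s[:,1].min(),np.median(s[:,1]),s[:,1].max()],3))
E
```

```text
scene
cap 747
-0.01 49 x [0.497 0.599 0.635] y [-0.343 -0.254 -0.196]
-0.005 214 x [0.49  0.55  0.634] y [-0.351 -0.265 -0.2  ]
0.0 5 x [0.531 0.563 0.616] y [-0.342 -0.316 -0.261]
0.005 22 x [0.492 0.501 0.593] y [-0.336 -0.318 -0.282]
0.01 28 x [0.489 0.504 0.589] y [-0.338 -0.327 -0.282]
0.015 31 x [0.491 0.501 0.597] y [-0.338 -0.325 -0.283]
0.02 31 x [0.49  0.499 0.535] y [-0.338 -0.323 -0.285]
0.025 33 x [0.461 0.5   0.538] y [-0.338 -0.324 -0.282]
0.03 68 x [0.445 0.497 0.548] y [-0.338 -0.326 -0.28 ]
0.035 95 x [0.448 0.509 0.542] y [-0.338 -0.32  -0.283]
0.04 36 x [0.504 0.516 0.54 ] y [-0.329 -0.312 -0.289]
0.045 27 x [0.504 0.522 0.541] y [-0.328 -0.312 -0.286]
0.05 27 x [0.503 0.521 0.536] y [-0.33  -0.31  -0.287]
0.055 30 x [0.505 0.522 0.537] y [-0.33  -0.309 -0.285]
0.06 49 x [0.502 0.52  0.541] y [-0.326 -0.306 -0.285]
tank 4858
-0.01 239 x [0.551 0.806 0.956] y [-0.215  0.086  0.266]
-0.005 388 x [0.529 0.645 0.948] y [-0.224 -0.137  0.252]
0.0 78 x [0.552 0.626 0.849] y [-0.192 -0.144  0.144]
0.005 75 x [0.557 0.628 0.85 ] y [-0.22  -0.14   0.074]
0.01 59 x [0.566 0
[... 4310 characters left out ...]
2 0.582 0.676] y [-0.096 -0.087 -0.053]
0.135 13 x [0.657 0.667 0.684] y [-0.097 -0.091 -0.082]
0.14 18 x [0.657 0.667 0.684] y [-0.095 -0.086 -0.076]
0.145 15 x [0.662 0.666 0.68 ] y [-0.095 -0.087 -0.078]
0.15 4 x [0.667 0.67  0.673] y [-0.094 -0.088 -0.088]
0.16 7 x [0.575 0.666 0.675] y [-0.088 -0.085 -0.064]
0.165 4 x [0.575 0.626 0.671] y [-0.089 -0.077 -0.06 ]
0.17 13 x [0.575 0.58  0.673] y [-0.087 -0.069 -0.055]
0.175 3 x [0.577 0.58  0.67 ] y [-0.088 -0.068 -0.067]
0.18 9 x [0.58  0.583 0.674] y [-0.087 -0.068 -0.06 ]
0.185 17 x [0.582 0.611 0.674] y [-0.087 -0.073 -0.059]
0.19 74 x [0.585 0.63  0.67 ] y [-0.086 -0.072 -0.06 ]
0.195 58 x [0.59  0.624 0.664] y [-0.084 -0.073 -0.061]
```

```bash
cat > fit.py <<'E'
from h import *
from scipy.optimize import least_squares
def box(p,h):
    q=np.abs(p)-h;return np.linalg.norm(np.maximum(q,0),axis=1)+np.minimum(q.max(1),0)
def cyl(p,r,h):
    q=np.stack([np.hypot(p[:,0],p[:,1])-r,np.abs(p[:,2])-h],1);return np.linalg.norm(np.maximum(q,0),axis=1)+np.minimum(q.max(1),0)
def caps(p,a,b,r):
    t=np.clip((p-a)@(b-a)/((b-a)@(b-a)),0,1);return np.linalg.norm(p-a-t[:,None]*(b-a),axis=1)-r
def loc(w,x,y,yaw):
    c,s=np.cos(yaw),np.sin(yaw);d=w-[x,y,0];return np.stack([c*d[:,0]+s*d[:,1],-s*d[:,0]+c*d[:,1],d[:,2]],1)
def capsdf(w,q,z0=0):
    p=loc(w,*q[:3])-[0,0,z0];return np.minimum(cyl(p-[0,0,.02525],.032,.01525),box(p-[0,0,.0535],[.028,.006,.013]))
def tanksdf(w,q):
    p=loc(w,*q[:3]);n=p-[-.045,0,.106]
    neck=np.where(np.hypot(n[:,0],n[:,1])<.018,1,cyl(n,.0245,.021))
    c,s=np.cos(q[3]),np.sin(q[3]);piv=np.array([.045,0,.188]);u=np.array([-c,-s,0])
    t=caps(p,piv,piv+u*.08,.0065);nz=caps(p,piv+u*.09+[0,0,-.02],piv+u*.09+[0,0,-.03],.009)
    sw=cyl(p-[.045,0,.13],.011,.06)
    return np.min([box(p-[0,0,.0425],[.0825,.055,.0425]),neck,t,nz,sw],0)
def pts(n,b,zmin,zmax,lo,hi,tag="0"):
    d=np.load(f"pics/{n}{tag}d.npy");W=cloud(n,d);a,bb,c,e=b;w=W[bb:e,a:c].reshape(-1,3);w=w[np.isfinite(w[:,0])]
    return w[(w[:,2]>zmin)&(w[:,2]<zmax)&(w[:,0]>lo[0])&(w[:,0]<hi[0])&(w[:,1]>lo[1])&(w[:,1]<hi[1])]
def fit(f,w,q0):
    r=least_squares(lambda q:f(w,q),q0,loss="cauchy",f_scale=.003,x_scale=[.01,.01]+[.1]*(len(q0)-2));return r.x,np.median(np.abs(r.fun)),len(w)
E
python3 - <<'E'
from fit import *
T={n:pts(n,b,.065,.21,(.52,-.155),(.73,-.0)) for n,b in {"scene":(243,140,308,215),"top":(204,142,260,204)}.items()}
C={n:pts(n,b,.012,.08,(.485,-.345),(.565,-.265)) for n,b in {"scene":(292,210,327,248),"top":(286,188,316,218)}.items()}
for n in["scene","top","both"]:
    w=np.vstack(list(T.values())) if n=="both" else T[n]
    q,e,k=fit(tanksdf,w,[.627,-.08,0,-.1]);print("tank",n,np.round(q,4),round(e,4),k)
    c,s=np.cos(q[2]),np.sin(q[2]);print(" filler",np.round([q[0]-.045*c,q[1]-.045*s],4),"pivot",np.round([q[0]+.045*c,q[1]+.045*s],4))
    w=np.vstack(list(C.values())) if n=="both" else C[n]
    for y0 in(.6,-.5,1.4): q,e,k=fit(capsdf,w,[.525,-.305,y0]);print("cap",n,np.round(q,4),round(e,4),k)
E
```

```text
tank scene [ 0.6244 -0.0809 -0.0927 -0.1323] 0.0028 1286
 filler [ 0.5796 -0.0767] pivot [ 0.6692 -0.0851]
cap scene [ 0.5242 -0.3051 -0.8977] 0.0015 418
cap scene [ 0.5242 -0.3051 -0.8977] 0.0015 418
cap scene [ 0.5242 -0.3051  2.2439] 0.0015 418
tank top [ 0.626  -0.0792 -0.0881 -0.149 ] 0.0023 1999
 filler [ 0.5811 -0.0752] pivot [ 0.6708 -0.0831]
cap top [ 0.5269 -0.3019  0.5507] 0.0021 306
cap top [ 0.5271 -0.3025 -0.8155] 0.0018 306
cap top [ 0.5271 -0.3025  2.2993] 0.0018 306
tank both [ 0.6253 -0.0803 -0.0827 -0.1471] 0.0025 3285
 filler [ 0.5804 -0.0766] pivot [ 0.6701 -0.084 ]
cap both [ 0.5245 -0.3049 -0.8963] 0.0017 724
cap both [ 0.5245 -0.3049 -0.8963] 0.0017 724
cap both [ 0.5245 -0.3049  2.2453] 0.0017 724
```

Run:
```python
from fit import *
for n in["scene","top"]:
    W=cloud(n,np.load(f"pics/{n}0d.npy")).reshape(-1,3);W=W[np.isfinite(W[:,0])]
    for y0 in np.arange(-.5,.3,.1):
        o=[]
        for z0,z1 in((.1,.2),(.2,.3),(.3,.5),(.5,.8)):
            s=W[(W[:,1]>y0)&(W[:,1]<y0+.1)&(W[:,2]>z0)&(W[:,2]<z1)&(W[:,0]>.3)]
            o.append((len(s),round(float(np.percentile(s[:,0],1)),3) if len(s)>5 else None))
        print(n,round(y0,2),o)
from rig import cams
def line(img,n,P,c):
    q=proj(n,P)
    return q
for n,(x0,y0,x1,y1) in {"scene":(230,130,340,260),"top":(195,135,325,225)}.items():
    p=cv2.imread(f"pics/{n}0.png");S=5
    im=cv2.resize(p[y0:y1,x0:x1],None,fx=S,fy=S,interpolation=cv2.INTER_CUBIC)
    def dr(P,c):
        q=((proj(n,P)-[x0,y0]+.5)*S).astype(int);cv2.polylines(im,[q.reshape(-1,1,2)],False,c,1)
    t=np.linspace(0,2*np.pi,40)
    def wl(L,q):
        L=np.array(L,float);c,s=np.cos(q[2]),np.sin(q[2]);return np.stack([q[0]+c*L[:,0]-s*L[:,1],q[1]+s*L[:,0]+c*L[:,1],L[:,2]],1)
    Q=[.6253,-.0803,-.085];C=[.5255,-.304,-.88]
    for z in(0,.085):dr(wl([[a*.0825,b*.055,z] for a,b in((1,1),(1,-1),(-1,-1),(-1,1),(1,1))],Q),(0,255,0))
    for r in(.018,.023):dr(wl(np.stack([-.045+r*np.cos(t),r*np.sin(t),.127+0*t],1),Q),(0,0,255))
    dr(wl([[.045,0,.085],[.045,0,.188],[.045-.09*np.cos(.147),.09*np.sin(.147),.188],[.045-.09*np.cos(.147),.09*np.sin(.147),.157]],Q),(255,0,255))
    for z in(.01,.0405):dr(wl(np.stack([.032*np.cos(t),.032*np.sin(t),z+0*t],1),C),(0,255,0))
    dr(wl([[a*.028,b*.006,.0665] for a,b in((1,1),(1,-1),(-1,-1),(-1,1),(1,1))],C),(0,0,255))
    cv2.imwrite(f"pics/ov_{n}.png",im)
```

```text
scene -0.5 [(646, 0.659), (2202, 0.736), (4749, 0.737), (2504, 0.738)]
scene -0.4 [(218, 0.57), (873, 0.735), (0, None), (850, 0.737)]
scene -0.3 [(60, 0.344), (1452, 0.736), (452, 1.055), (976, 0.738)]
scene -0.2 [(1125, 0.347), (1582, 0.736), (1121, 1.055), (764, 0.737)]
scene -0.1 [(1037, 0.556), (2077, 0.737), (4660, 0.738), (997, 0.737)]
scene -0.0 [(1559, 0.515), (671, 0.532), (93, 0.737), (375, 0.737)]
scene 0.1 [(809, 0.483), (1080, 0.534), (0, None), (253, 0.738)]
scene 0.2 [(515, 0.47), (1170, 0.535), (0, None), (170, 0.737)]
top -0.5 [(280, 0.66), (888, 0.74), (411, 0.74), (4045, 0.741)]
top -0.4 [(314, 0.572), (1434, 0.74), (0, None), (4621, 0.742)]
top -0.3 [(33, 0.302), (1466, 0.741), (0, None), (4657, 0.742)]
top -0.2 [(1413, 0.338), (1453, 0.741), (0, None), (4700, 0.742)]
top -0.1 [(524, 0.557), (1438, 0.741), (805, 0.741), (8843, 0.741)]
top -0.0 [(852, 0.52), (1754, 0.535), (91, 0.741), (1461, 0.741)]
top 0.1 [(290, 0.487), (3785, 0.534), (0, None), (3125, 0.742)]
top 0.2 [(550, 0.473), (3888, 0.533), (0, None), (1284, 0.742)]
```

View pics/ov_scene.png

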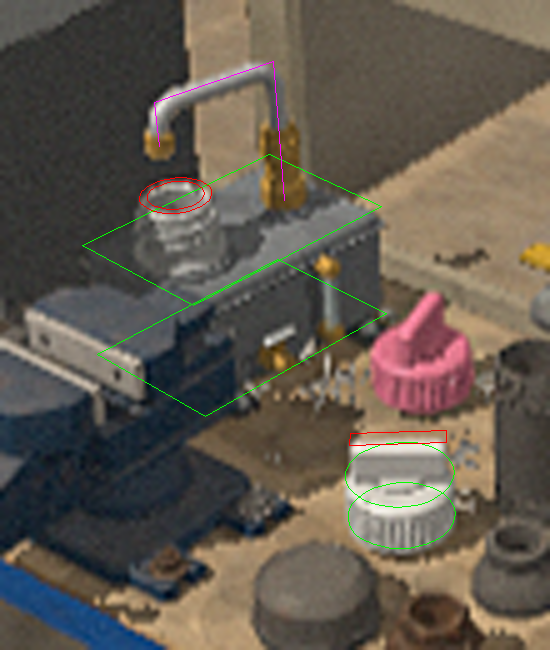

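View pics/ov_top.png

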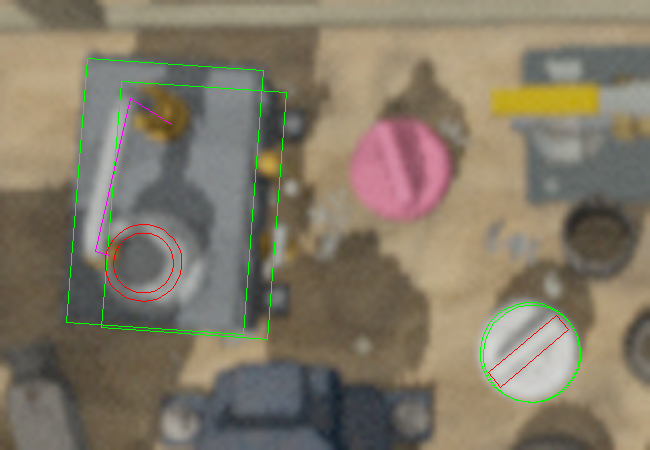

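The overlays agree: filler at (0.580,-0.076), pivot (0.670,-0.084), and cap (0.525,-0.304) with its bar at about -50°. I'll push the spout towards -y from its +y side, with the fingers closed.

```bash
cat > mv.py <<'E'
from h import *
from rig import telemetry
def pose():
    s=telemetry.get_state();q=s["ee_rot"];return np.array(s["position"]),R.from_quat([q[1],q[2],q[3],q[0]]),s
def down(phi): # tool x at world angle phi, z down
    c,s=np.cos(phi),np.sin(phi);return R.from_matrix(np.array([[c,s,0],[s,-c,0],[0,0,-1]]).T if False else np.array([[c,s,0],[s,-c,0],[0,0,-1]]))
def rows(targets,P=None,Rm=None):
    p,r,s=pose()
    p=p if P is None else np.array(P);r=r if Rm is None else Rm
    for t in targets:
        d=r.inv().apply(np.array(t[:3])-p)*1000
        a=(r.inv()*down(np.radians(t[3]))).as_rotvec(degrees=True) if len(t)>3 else np.zeros(3)
        print([round(float(v),1) for v in [*d,*a]])
def st():
    p,r,s=pose();m=r.as_matrix();print("t",round(float(s["clock"]),2),"pos",np.round(p,4),"phi",round(float(np.degrees(np.arctan2(m[1,0],m[0,0]))),1),"tilt",round(float(np.degrees(np.arccos(-m[2,2]))),2),"F",np.round(s["contact_force"],1),"M",np.round(s["moment"],2),"w",round(float(s["width"]),4),"q",np.round(s["qpos"],2))
E
python3 -c "
from mv import *
st();rows([(.157,.553,.38,164),(.62,-.018,.38,164),(.613,-.025,.165,164)])"
```

```text
t 0.6 pos [0.1571 0.5531 0.2313] phi 164.1 tilt 0.01 F [ 0.1 -0.   0.8] M [-0.05 -0.05 -0.01] w 0.0853 q [ 1.17  0.28  1.5  -0.    1.36 -0.12]
[0.1, -0.2, -148.7, 0.0, 0.0, 0.1]
[-601.3, -422.9, -148.7, 0.0, 0.0, 0.1]
[-596.5, -431.6, 66.3, 0.0, 0.0, 0.1]
```

servo_tool --pt "0 0 -50 0 0 0" --pt "0 0 -100 0 0 0" --pt "0 0 -149 0 0 0" --pt "-30 -20 -149 0 0 0" --pt "-65 -45 -149 0 0 0" --pt "-100 -70 -149 0 0 0" --pt "-135 -95 -149 0 0 0" --pt "-170 -120 -149 0 0 0" --hand 255

```text
clock: 1.4
position: [0.2885, 0.3898, 0.3805]
ee_rot: [0.0, 0.138, 0.99, 0.0]
contact_force: [1.2, 0.2, -0.5]
width: -0.0002
```

servo_tool --pt "-36 -25 0 0 0 0" --pt "-72 -50 0 0 0 0" --pt "-108 -75 0 0 0 0" --pt "-144 -101 0 0 0 0" --pt "-180 -126 0 0 0 0" --pt "-216 -152 0 0 0 0" --pt "-252 -177 0 0 0 0" --pt "-288 -203 0 0 0 0"

```text
clock: 2.2
position: [0.5103, 0.1157, 0.3805]
ee_rot: [0.0, 0.138, 0.99, 0.0]
contact_force: [0.5, 0.6, 0.2]
width: 0.0003
```

servo_tool --pt "-36 -25 0 0 0 0" --pt "-72 -50 0 0 0 0" --pt "-108 -75 0 0 0 0" --pt "-135 -95 0 0 0 0" --pt "-143 -100 0 0 0 0" --pt "-143 -100 0 0 0 0"

```text
clock: 2.8
position: [0.6203, -0.019, 0.3793]
ee_rot: [-0.001, 0.139, 0.99, 0.0]
contact_force: [-0.6, -0.6, -0.6]
width: 0.0003
```

```bash
python3 -c "
from mv import *
st();rows([(.613,-.022,.165,164)])"
```

```text
t 2.8 pos [ 0.6203 -0.019   0.3793] phi 164.0 tilt 0.09 F [-0.6 -0.6 -0.6] M [ 0.01  0.04 -0.01] w 0.0003 q [-0.14  0.31  1.1   0.    1.73 -1.43]
[5.8, -4.9, 214.3, 0.0, -0.1, 0.0]
```

servo_tool --pt "5 -10 45 0 0 0" --pt "5 -10 90 0 0 0" --pt "5 -10 130 0 0 0" --pt "5 -10 165 0 0 0" --pt "5 -10 195 0 0 0" --pt "5 -10 214 0 0 0" --pt "5 -10 214 0 0 0"

```text
clock: 3.5
position: [0.609, -0.0241, 0.1639]
ee_rot: [-0.003, 0.137, 0.991, 0.0]
contact_force: [0.8, 0.8, 0.0]
width: -0.0
```

```bash
python3 -c "
from mv import *
st()
piv=np.array([.670,-.084]);T=[]
for a in np.arange(-.1,1.75,.1):
    th=np.pi-.084+a;u=np.array([np.cos(th),np.sin(th)]);n=np.array([u[1],-u[0]])
    xy=piv+.058*u+.022*n;T.append((*xy,.165)); 
print(np.round(T,3))
rows(T)
from rig import cams
p,d=cams.get_image('scene');cv2.imwrite('pics/s1.png',cv2.resize(p[100:250,200:360,::-1],None,fx=4,fy=4))
"
```

```text
t 3.5 pos [ 0.609  -0.0241  0.1639] phi 164.2 tilt 0.39 F [0.8 0.8 0. ] M [-0.02 -0.02 -0.01] w -0.0 q [-0.15  0.37  1.53  0.    1.24 -1.45]
[[ 0.617 -0.052  0.165]
 [ 0.614 -0.057  0.165]
 [ 0.612 -0.063  0.165]
 [ 0.61  -0.069  0.165]
 [ 0.609 -0.075  0.165]
 [ 0.608 -0.081  0.165]
 [ 0.608 -0.087  0.165]
 [ 0.609 -0.093  0.165]
 [ 0.61  -0.1    0.165]
 [ 0.612 -0.105  0.165]
 [ 0.614 -0.111  0.165]
 [ 0.617 -0.117  0.165]
 [ 0.621 -0.122  0.165]
 [ 0.625 -0.126  0.165]
 [ 0.629 -0.131  0.165]
 [ 0.634 -0.135  0.165]
 [ 0.639 -0.138  0.165]
 [ 0.645 -0.141  0.165]
 [ 0.651 -0.143  0.165]]
[-15.2, -24.5, -1.2, 0.0, 0.0, 0.0]
[-13.8, -30.5, -1.2, 0.0, 0.0, 0.0]
[-13.1, -36.7, -1.2, 0.0, 0.0, 0.0]
[-12.9, -42.9, -1.2, 0.0, 0.0, 0.0]
[-13.4, -49.0, -1.2, 0.0, 0.0, 0.0]
[-14.5, -55.1, -1.2, 0.0, 0.0, 0.0]
[-16.2, -61.1, -1.2, 0.0, 0.0, 0.0]
[-18.5, -66.9, -1.2, 0.0, 0.0, 0.0]
[-21.4, -72.4, -1.3, 0.0, 0.0, 0.0]
[-24.8, -77.6, -1.3, 0.0, 0.0, 0.0]
[-28.7, -82.4, -1.3, 0.0, 0.0, 0.0]
[-33.0, -86.8, -1.3, 0.0, 0.0, 0.0]
[-37.8, -90.8, -1.4, 0.0, 0.0, 0.0]
[-42.9, -94.2, -1.4, 0.0, 0.0, 0.0]
[-48.4, -97.2, -1.4, 0.0, 0.0, 0.0]
[-54.1, -99.5, -1.5, 0.0, 0.0, 0.0]
[-60.1, -101.3, -1.5, 0.0, 0.0, 0.0]
[-66.2, -102.5, -1.6, 0.0, 0.0, 0.0]
[-72.3, -103.1, -1.6, 0.0, 0.0, 0.0]
```

View pics/s1.png

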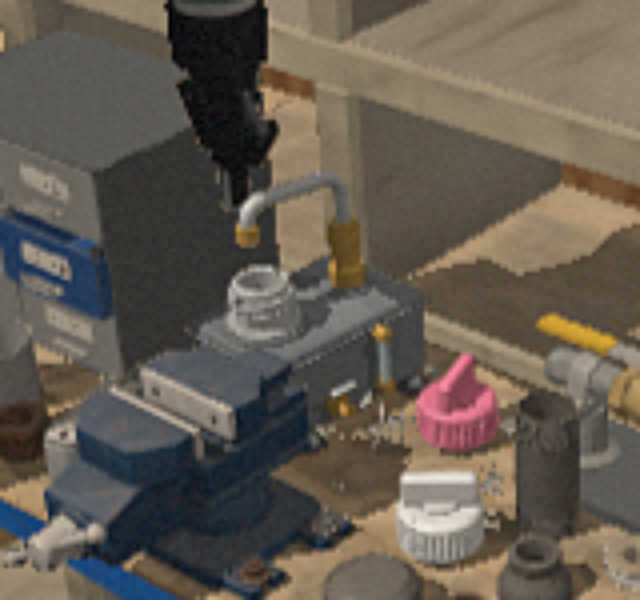

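The closed fingers stand at about (237,195), on the far (+y) side of the spout tube. Now I'll push.

servo_tool --pt "-14 -18 0 0 0 0" --pt "-14 -24 0 0 0 0" --pt "-14 -31 0 0 0 0" --pt "-13 -37 0 0 0 0" --pt "-13 -43 0 0 0 0" --pt "-14 -49 0 0 0 0" --pt "-15 -55 0 0 0 0" --pt "-17 -61 0 0 0 0"

```text
clock: 4.35
position: [0.611, -0.0897, 0.1661]
ee_rot: [-0.001, 0.138, 0.99, 0.0]
contact_force: [1.4, 4.0, -0.4]
width: -0.0002
```

servo_tool --pt "-2 -6 0 0 0 0" --pt "-5 -12 0 0 0 0" --pt "-8 -17 0 0 0 0" --pt "-12 -22 0 0 0 0" --pt "-16 -26 0 0 0 0" --pt "-21 -30 0 0 0 0" --pt "-27 -34 0 0 0 0" --pt "-33 -37 0 0 0 0"

```text
clock: 5.15
position: [0.6334, -0.1348, 0.1661]
ee_rot: [-0.001, 0.138, 0.99, -0.0]
contact_force: [-2.4, 1.9, -0.9]
width: 0.0002
```

```bash
python3 -c "
from mv import *
st()
from rig import cams
p,d=cams.get_image('scene');cv2.imwrite('pics/s2.png',cv2.resize(p[100:250,200:360,::-1],None,fx=4,fy=4))
"
```

```text
t 5.15 pos [ 0.6334 -0.1348  0.1661] phi 164.1 tilt 0.06 F [-2.4  1.9 -0.9] M [0.46 0.38 0.04] w 0.0002 q [-0.32  0.42  1.44 -0.    1.28 -1.61]
```

View pics/s2.png

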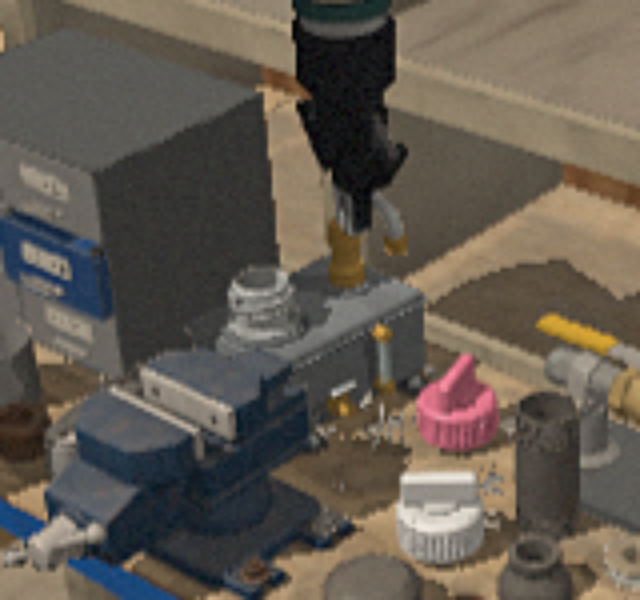

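The outlet now points to -y, at (397,245) in the crop, well clear of the filler. I'll back off, rise and go over the cap.

```bash
python3 -c "
from mv import *
rows([(.60,-.13,.166,164.1),(.60,-.13,.25,164.1),(.525,-.304,.25,130),(.525,-.304,.12,130)])"
```

```text
[34.9, -3.9, 0.1, -0.1, 0.1, 0.0]
[34.8, -4.0, -83.9, -0.1, 0.1, 0.0]
[59.4, -191.9, -83.7, -0.0, 0.1, 34.1]
[59.5, -191.7, 46.3, -0.0, 0.1, 34.1]
```

servo_tool --pt "20 -3 0 0 0 0" --pt "35 -4 -20 0 0 0" --pt "35 -4 -60 0 0 0" --pt "35 -15 -84 0 0 0" --pt "40 -50 -84 0 0 8" --pt "46 -95 -84 0 0 16" --pt "52 -140 -84 0 0 24" --pt "58 -180 -84 0 0 32"

```text
clock: 6.0
position: [0.5283, -0.2951, 0.2512]
ee_rot: [0.002, 0.408, 0.913, -0.002]
contact_force: [-0.1, 0.1, 0.5]
width: -0.0002
```

```bash
python3 -c "
from mv import *
st();rows([(.525,-.304,.25,130),(.525,-.304,.09,130)])
from rig import cams
for n in ('scene','top'):
  p,d=cams.get_image(n);np.save(f'pics/{n}1d.npy',d);cv2.imwrite(f'pics/{n}1.png',p[:,:,::-1])
a=cv2.imread('pics/scene1.png')[100:250,200:360];b=cv2.imread('pics/top1.png')[130:230,195:355]
cv2.imwrite('pics/s3.png',np.vstack([cv2.resize(a,None,fx=3,fy=3),cv2.resize(b,None,fx=3,fy=3)])[:750])
"
```

```text
t 6.0 pos [ 0.5283 -0.2951  0.2512] phi 131.8 tilt 0.29 F [-0.1  0.1  0.5] M [-0.01 -0.03 -0.02] w -0.0002 q [-0.62  0.31  1.41 -0.    1.42 -1.35]
[-4.4, -8.4, 1.2, -0.1, 0.3, 1.8]
[-3.7, -8.2, 161.2, -0.1, 0.3, 1.8]
```

Run:
```python
from fit import *
T={n:pts(n,b,.065,.21,(.52,-.2),(.73,-.0),"1") for n,b in {"scene":(243,140,308,215),"top":(204,142,260,204)}.items()}
for n in["scene","top","both"]:
    w=np.vstack(list(T.values())) if n=="both" else T[n]
    q,e,k=fit(tanksdf,w,[.627,-.08,-.08,1.4]);print("tank",n,np.round(q,4),round(e,4),k)
    c,s=np.cos(q[2]),np.sin(q[2]);print(" filler",np.round([q[0]-.045*c,q[1]-.045*s],4))
    # neck only
    f=np.array([q[0]-.045*c,q[1]-.045*s])
    w2=w[(np.hypot(*(w[:,:2]-f).T)<.04)&(w[:,2]>.097)&(w[:,2]<.14)]
    def nk(w,x):
        p=w-[x[0],x[1],.106];return np.where(np.hypot(p[:,0],p[:,1])<.0175,0.004,cyl(p,.0245,.021))
    r=least_squares(lambda x:nk(w2,x),f,loss="cauchy",f_scale=.003,x_scale=.01,diff_step=1e-3);print("  neck",np.round(r.x,4),len(w2))
```

```text
tank scene [ 0.6242 -0.0814 -0.1052  1.3697] 0.0028 1246
 filler [ 0.5794 -0.0767]
  neck [ 0.5807 -0.0773] 196
tank top [ 0.6261 -0.0795 -0.0904  1.3499] 0.0024 1986
 filler [ 0.5813 -0.0755]
  neck [ 0.5813 -0.0755] 196
tank both [ 0.6252 -0.0807 -0.0974  1.358 ] 0.0026 3232
 filler [ 0.5804 -0.0764]
  neck [ 0.5811 -0.077 ] 392
```

View pics/s3.png

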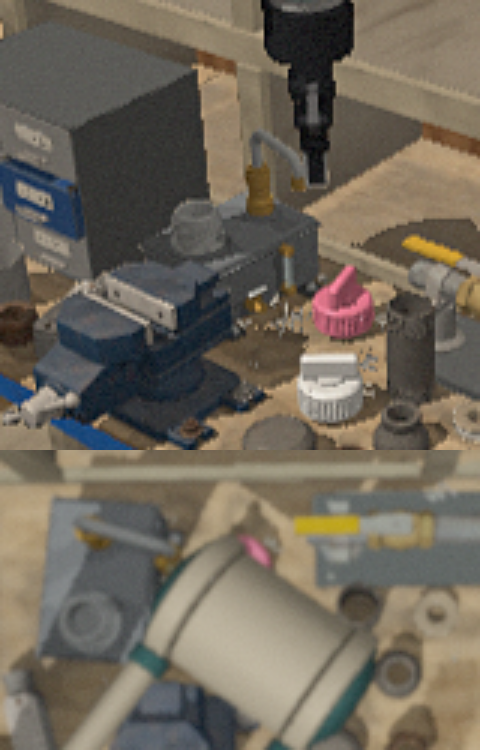

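The scene view shows the spout clear of the neck and the gripper above the cap. The filler is refined to (0.581,-0.0764) and the spout angle to about 1.36 rad. I'll descend on the bar.

servo_tool --pt "-4 -8 30 0 0 2" --pt "-4 -8 70 0 0 2" --pt "-4 -8 110 0 0 2" --pt "-4 -8 145 0 0 2" --pt "-4 -8 165 0 0 2" --pt "-4 -8 165 0 0 2" --hand 125

```text
clock: 6.7
position: [0.524, -0.299, 0.0824]
ee_rot: [-0.002, 0.421, 0.907, 0.0]
contact_force: [0.0, 0.1, 0.5]
width: 0.0436
```

```bash
python3 -c "
from mv import *
st();rows([(.5256,-.3038,.0445,130)])
from rig import cams
p,d=cams.get_image('scene');cv2.imwrite('pics/s4.png',cv2.resize(p[170:270,250:370,::-1],None,fx=5,fy=5))
"
```

```text
t 6.7 pos [ 0.524  -0.299   0.0824] phi 130.2 tilt 0.28 F [0.  0.1 0.5] M [ 0.03  0.03 -0.01] w 0.0436 q [-0.63  0.43  1.65 -0.    1.06 -1.33]
[-4.8, -1.8, 37.8, -0.1, -0.3, 0.2]
```

View pics/s4.png

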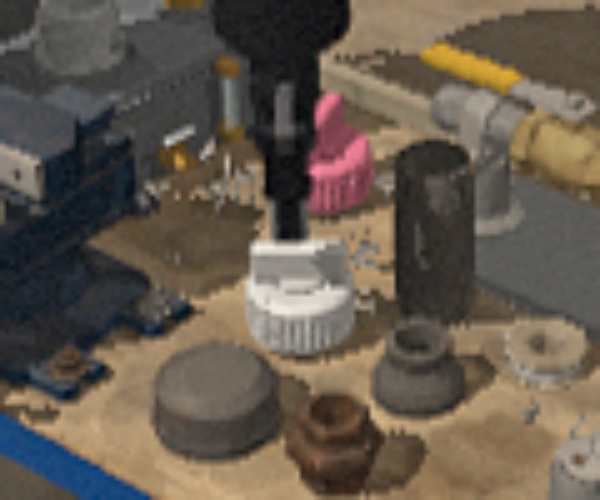

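servo_tool --pt "-5 -2 0 0 0 0" --pt "-5 -2 15 0 0 0" --pt "-5 -2 30 0 0 0" --pt "-5 -2 35 0 0 0" --pt "-5 -2 35 0 0 0" --pt "-5 -2 35 0 0 0"

```text
clock: 7.35
position: [0.5278, -0.3057, 0.0516]
ee_rot: [0.001, 0.421, 0.907, -0.0]
contact_force: [-0.4, -0.1, -0.0]
width: 0.0433
```

```bash
python3 -c "
from mv import *
st();rows([(.5256,-.3038,.0445,130)])"
```

```text
t 7.35 pos [ 0.5278 -0.3057  0.0516] phi 130.1 tilt 0.15 F [-0.4 -0.1 -0. ] M [ 0.03  0.01 -0.  ] w 0.0433 q [-0.64  0.47  1.68 -0.    0.99 -1.34]
[2.9, -0.5, 7.1, 0.0, 0.1, 0.1]
```

servo_tool --pt "3 0 4 0 0 0" --pt "3 0 6.5 0 0 0" --pt "3 0 6.5 0 0 0"

```text
clock: 7.65
position: [0.5247, -0.3023, 0.0436]
ee_rot: [-0.0, 0.421, 0.907, 0.0]
contact_force: [-0.3, -0.7, -0.7]
width: 0.0433
```

servo_tool --pt "0 0 0 0 0 0" --pt "0 0 0 0 0 0" --pt "0 0 0 0 0 0" --pt "0 0 0 0 0 0" --pt "0 0 0 0 0 0" --hand 255 --grip_force 40

```text
clock: 8.15
position: [0.5251, -0.3027, 0.0439]
ee_rot: [0.0, 0.422, 0.907, -0.0]
contact_force: [-1.2, -0.3, 1.3]
width: 0.0115
```

```bash
python3 -c "
from mv import *
st()
from rig import cams
p,d=cams.get_image('scene');cv2.imwrite('pics/s5.png',cv2.resize(p[170:270,250:370,::-1],None,fx=5,fy=5));st()
"
```

```text
t 8.15 pos [ 0.5251 -0.3027  0.0439] phi 130.1 tilt 0.02 F [-1.2 -0.3  1.3] M [-0.01  0.01 -0.01] w 0.0115 q [-0.64  0.48  1.7   0.    0.97 -1.34]
t 8.2 pos [ 0.5251 -0.3027  0.0439] phi 130.1 tilt 0.02 F [ 0.1 -0.4  1.8] M [ 0.   -0.   -0.06] w 0.0115 q [-0.64  0.48  1.7   0.    0.97 -1.34]
```

View pics/s5.png

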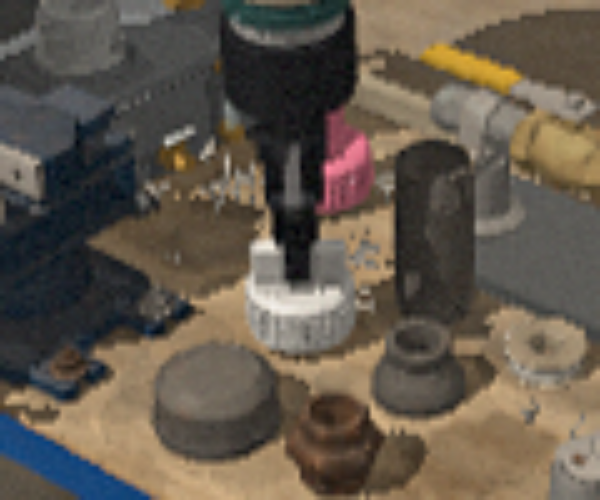

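servo_tool --pt "0 0 -15 0 0 0" --pt "0 0 -45 0 0 0" --pt "0 0 -85 0 0 0" --pt "0 0 -125 0 0 0" --pt "0 0 -160 0 0 0" --pt "0 0 -176 0 0 0" --pt "0 0 -176 0 0 0"

```text
clock: 8.9
position: [0.5261, -0.3034, 0.2224]
ee_rot: [0.003, 0.421, 0.907, -0.001]
contact_force: [-0.3, -0.7, -2.6]
width: 0.0112
```

```bash
python3 -c "
from mv import *
st();rows([(.5805,-.0755,.22,93)])"
```

```text
t 8.9 pos [ 0.5261 -0.3034  0.2224] phi 130.1 tilt 0.31 F [-0.3 -0.7 -2.6] M [-0.04 -0.05 -0.04] w 0.0112 q [-0.64  0.33  1.45  0.    1.36 -1.34]
[139.2, 188.5, 1.9, 0.2, 0.3, 37.1]
```

servo_tool --pt "20 28 0 0 0 6" --pt "42 57 0 0 0 13" --pt "64 86 0 0 0 20" --pt "86 116 0 0 0 27" --pt "106 143 0 0 0 33" --pt "124 168 0 0 0 37" --pt "139 188 0 0 0 37" --pt "139 188 0 0 0 37"

```text
clock: 9.7
position: [0.5783, -0.0715, 0.2174]
ee_rot: [-0.002, 0.686, 0.727, -0.0]
contact_force: [-0.1, -1.7, -2.0]
width: 0.0111
```

servo_tool --pt "0 0 0 0 0 0" --pt "0 0 0 0 0 0"

```text
clock: 9.9
position: [0.5784, -0.0759, 0.2186]
ee_rot: [-0.001, 0.688, 0.726, -0.001]
contact_force: [0.0, 0.3, -2.6]
width: 0.011
```

```bash
cat > capair.py <<'E'
from fit import *
from mv import *
from rig import cams
import sys
tag=sys.argv[1]
p,d=cams.get_image('scene');np.save(f'pics/scene{tag}d.npy',d);cv2.imwrite(f'pics/sc{tag}.png',cv2.resize(p[110:230,220:350,::-1],None,fx=5,fy=5,interpolation=cv2.INTER_CUBIC))
st();P,r,s=pose();z0=P[2]-.0439
m=r.as_matrix();phi=np.arctan2(m[1,0],m[0,0])
W=cloud('scene',d).reshape(-1,3);W=W[np.isfinite(W[:,0])]
w=W[(np.hypot(W[:,0]-P[0],W[:,1]-P[1])<.045)&(W[:,2]>z0+.008)&(W[:,2]<z0+.0405)]
def f(w,q):
    pp=w-[q[0],q[1],q[2]];return cyl(pp-[0,0,.02525],.032,.01525)
for free in(False,True):
    g=(lambda q:f(w,q)) if free else (lambda q:f(w,[q[0],q[1],z0]))
    x=least_squares(g,[P[0],P[1]]+([z0] if free else []),loss="cauchy",f_scale=.002,x_scale=.01);print(len(w),np.round(x.x,4),"z0",round(z0,4),"med",np.median(np.abs(x.fun)))
    print("cap-TCP",np.round(x.x[:2]-P[:2],4))
E
python3 capair.py 6
```

```text
t 9.95 pos [ 0.5785 -0.0761  0.2189] phi 93.1 tilt 0.09 F [-0.5 -0.1 -3.7] M [-0.01  0.02  0.01] w 0.0114 q [-0.25  0.3   1.51 -0.    1.34 -0.3 ]
257 [ 0.5777 -0.0778] z0 0.175 med 0.001584876664217156
cap-TCP [-0.0008 -0.0017]
257 [ 0.5776 -0.0779  0.1711] z0 0.175 med 0.001297311518504922
cap-TCP [-0.001  -0.0018]
```

View pics/sc6.png

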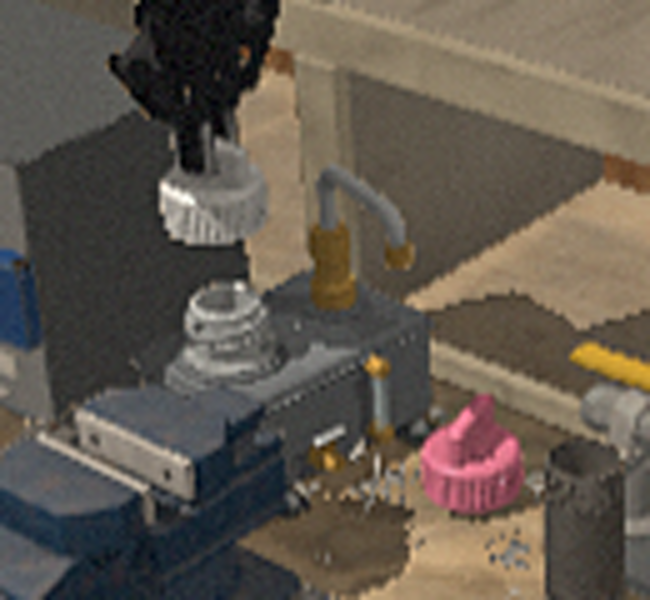

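servo_tool --pt "0.5 3 10 0 0 0" --pt "0.5 3 25 0 0 0" --pt "0.5 3 38 0 0 0" --pt "0.5 3 45 0 0 0" --pt "0.5 3 45 0 0 0" --pt "0.5 3 45 0 0 0"

```text
clock: 10.55
position: [0.5822, -0.0747, 0.1748]
ee_rot: [0.0, 0.688, 0.726, 0.0]
contact_force: [0.2, -0.1, -1.5]
width: 0.0112
```

```bash
python3 capair.py 7
```

```text
t 10.6 pos [ 0.5825 -0.0747  0.1752] phi 93.1 tilt 0.06 F [-0.   0.1 -1.6] M [-0.01 -0.01  0.03] w 0.0114 q [-0.25  0.33  1.57  0.    1.24 -0.3 ]
241 [ 0.5822 -0.0768] z0 0.1313 med 0.0017818874593485898
cap-TCP [-0.0003 -0.0021]
241 [ 0.5819 -0.077   0.1274] z0 0.1313 med 0.0012588158123844756
cap-TCP [-0.0006 -0.0024]
```

View pics/sc7.png

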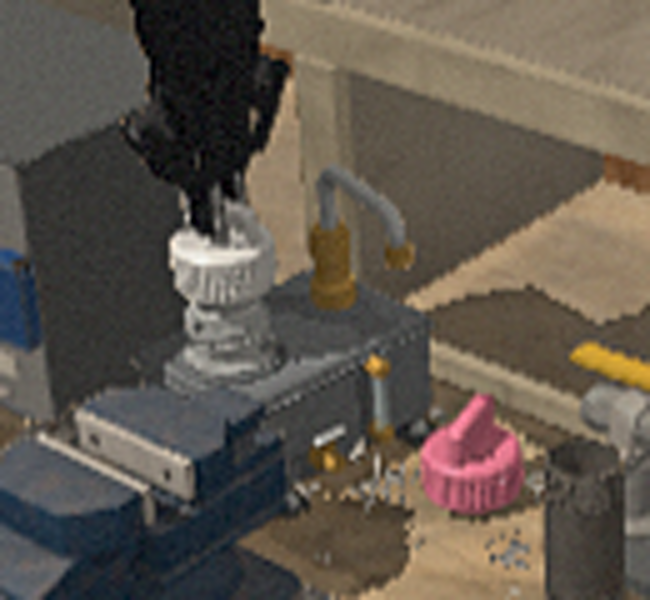

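servo_tool --pt "0 -1 2 0 0 0" --pt "0 -1 5 0 0 0" --pt "0 -1 8 0 0 0" --pt "0 -1 10 0 0 0" --pt "0 -1 10 0 0 0"

```text
clock: 11.1
position: [0.5808, -0.0745, 0.1643]
ee_rot: [-0.0, 0.687, 0.726, -0.0]
contact_force: [-0.4, -0.3, -2.5]
width: 0.011
```

```bash
python3 -c "
from mv import *
st()"
```

```text
t 11.1 pos [ 0.5808 -0.0745  0.1643] phi 93.1 tilt 0.05 F [-0.4 -0.3 -2.5] M [-0.01 -0.05 -0.03] w 0.011 q [-0.25  0.34  1.59  0.    1.22 -0.3 ]
```

servo_tool --pt "0 0 3 0 0 0" --pt "0 0 6 0 0 0" --pt "0 0 9 0 0 0" --pt "0 0 11 0 0 0" --pt "0 0 11 0 0 0"

```text
clock: 11.6
position: [0.5808, -0.0745, 0.1533]
ee_rot: [-0.0, 0.687, 0.726, -0.0]
contact_force: [-0.2, 0.3, -2.9]
width: 0.011
```

```bash
python3 -c "
from mv import *
st()"
```

```text
t 11.6 pos [ 0.5808 -0.0745  0.1533] phi 93.1 tilt 0.05 F [-0.2  0.3 -2.9] M [-0.03  0.02 -0.03] w 0.011 q [-0.25  0.34  1.6   0.    1.19 -0.3 ]
```

Foot at 0.109 and no contact yet. I'll keep going in small steps.

servo_tool --pt "0 0 1.5 0 0 0" --pt "0 0 3 0 0 0" --pt "0 0 3 0 0 0"

```text
clock: 11.9
position: [0.5813, -0.0746, 0.152]
ee_rot: [0.001, 0.687, 0.726, 0.0]
contact_force: [-0.9, -0.8, 3.4]
width: 0.0111
```

servo_tool --pt "0 0 1 0 0 0" --pt "0 0 2 0 0 0" --pt "0 0 2 0 0 0"

```text
clock: 12.2
position: [0.5815, -0.0747, 0.1515]
ee_rot: [0.001, 0.687, 0.726, 0.001]
contact_force: [-3.4, 0.3, 11.5]
width: 0.011
```

Contact at TCP z 0.152 puts the seat about 16.5 mm above the rim, so a thread start should be near. I'll unload and set the fingers loose.

servo_tool --pt "0 0 -2 0 0 0" --pt "0 0 -3.5 0 0 0" --pt "0 0 -3.5 0 0 0"

```text
clock: 12.5
position: [0.5813, -0.0747, 0.1523]
ee_rot: [0.0, 0.687, 0.726, 0.0]
contact_force: [-0.1, -0.6, 0.8]
width: 0.0111
```

servo_tool --pt "0 0 0 0 0 0" --pt "0 0 0 0 0 0" --pt "0 0 0 0 0 0" --pt "0 0 0 0 0 0" --hand 208

```text
clock: 12.9
position: [0.5812, -0.0745, 0.1522]
ee_rot: [-0.0, 0.687, 0.726, 0.0]
contact_force: [0.3, -0.3, -0.4]
width: 0.016
```

```bash
python3 capair.py 8
```

```text
t 12.95 pos [ 0.5811 -0.0746  0.1522] phi 93.1 tilt 0.01 F [ 0.1 -0.3 -0.5] M [-0.01 -0.03  0.06] w 0.0159 q [-0.25  0.35  1.61  0.    1.19 -0.3 ]
229 [ 0.5811 -0.0756] z0 0.1083 med 0.002569460926337492
cap-TCP [-0.0001 -0.001 ]
229 [ 0.5806 -0.0759  0.097 ] z0 0.1083 med 0.0017208429361132357
cap-TCP [-0.0005 -0.0014]
```

View pics/sc8.png

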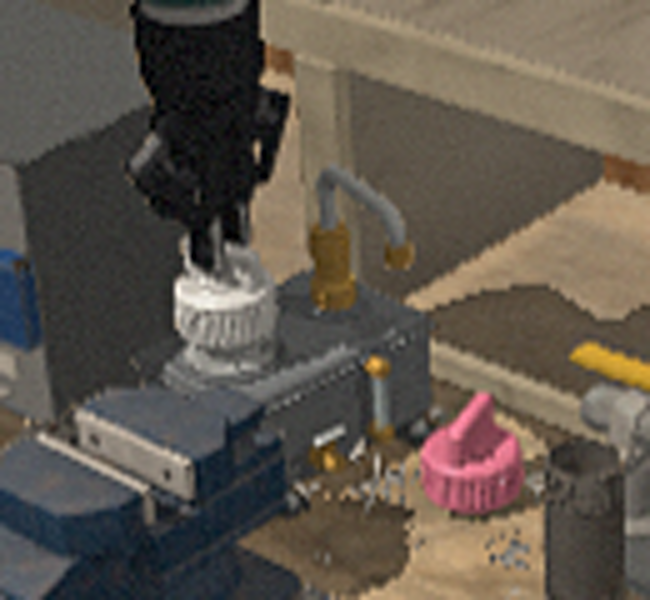

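The cap has sunk to about seat +9 mm; it seems to have slipped off a start as I released it. To be sure of the sequence I'll turn it backwards slowly through the full climb and watch it drop again.

servo_tool --pt "-1 0 0 0 0 -4" --pt "-1 0 0 0 0 -8" --pt "-1 0 0 0 0 -12" --pt "-1 0 0 0 0 -16" --pt "-1 0 0 0 0 -20" --pt "-1 0 0 0 0 -24" --pt "-1 0 0 0 0 -28" --pt "-1 0 0 0 0 -32"

```text
clock: 13.75
position: [0.5818, -0.0757, 0.153]
ee_rot: [0.001, 0.46, 0.888, 0.0]
contact_force: [-1.2, 0.7, 2.9]
width: 0.016
```

```bash
cat > capz.py <<'E'
from fit import *
from mv import *
from rig import cams
import sys
tag=sys.argv[1]
p,d=cams.get_image('scene');cv2.imwrite(f'pics/sc{tag}.png',cv2.resize(p[135:205,230:300,::-1],None,fx=8,fy=8,interpolation=cv2.INTER_CUBIC))
st();P,r,s=pose()
W=cloud('scene',d).reshape(-1,3);W=W[np.isfinite(W[:,0])]
w=W[(np.hypot(W[:,0]-.581,W[:,1]+.0764)<.045)&(W[:,2]>.09)&(W[:,2]<.155)]
def f(q):
    pp=w-[q[0],q[1],q[2]];return np.minimum(cyl(pp-[0,0,.02525],.032,.01525),cyl(pp-[0,0,-.03],.025,.06))
best=min((least_squares(f,[.581,-.0765,z],loss="cauchy",f_scale=.002,x_scale=.01) for z in(.088,.095,.102)),key=lambda x:x.cost)
print(len(w),"fit",np.round(best.x,4),"seat above rim (corr +3.9mm)",round((best.x[2]+.0039+.03525-.127)*1000,1))
E
python3 capz.py 9
```

```text
t 13.8 pos [ 0.5816 -0.0756  0.153 ] phi 125.4 tilt 0.08 F [ 0.3 -0.6  1.5] M [-0.    0.01  0.01] w 0.0158 q [-0.25  0.35  1.6   0.    1.19 -0.87]
347 fit [ 0.5805 -0.0755  0.0985] seat above rim (corr +3.9mm) 10.7
```

View pics/sc9.png

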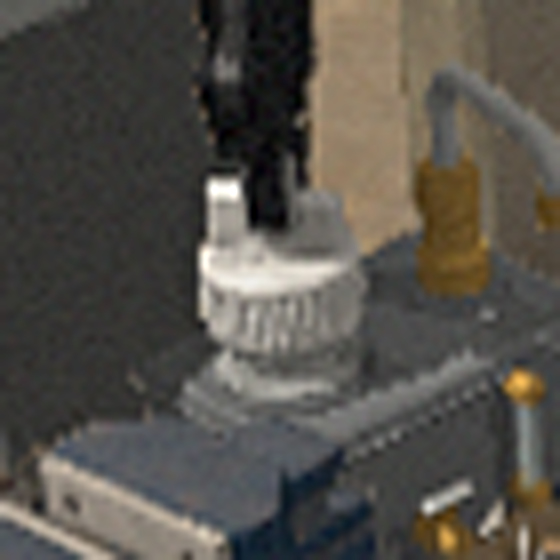

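```bash
cat > ovl.py <<'E'
from h import *
import sys
f=sys.argv[1];im0=cv2.imread(f);t=np.linspace(0,2*np.pi,60);out=[]
for z in map(float,sys.argv[3:]):
    im=im0.copy()
    for h,r,c in((.010,.032,(0,255,0)),(.0405,.032,(0,0,255))):
        q=proj("scene",np.stack([.5808+r*np.cos(t),-.0766+r*np.sin(t),z+h+0*t],1));q=((q-[230,135]+.5)*8).astype(int);cv2.polylines(im,[q.reshape(-1,1,2)],True,c,1)
    cv2.putText(im,str(z),(300,60),0,1,(0,255,255),2);out.append(im[60:460,100:460])
cv2.imwrite(sys.argv[2],np.hstack(out))
E
python3 ovl.py pics/sc9.png pics/o9.png .100 .109
```

```text
(no output)
```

View pics/o9.png

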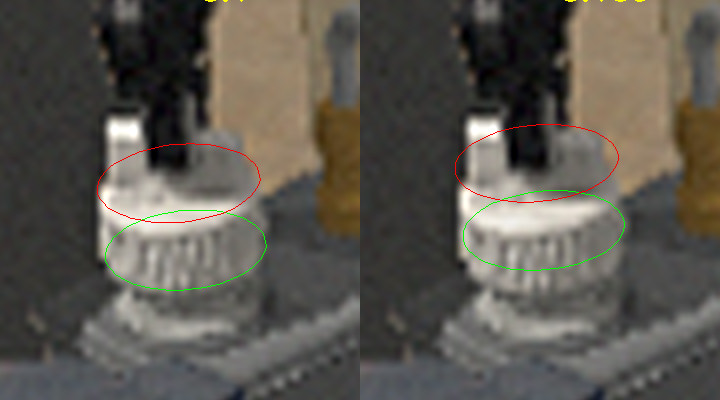

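The height rose about 1.6 mm over roughly 22° of effective turn, as expected on the thread. I'll continue backwards.

servo_tool --pt "0 0 0 0 0 -4" --pt "0 0 0 0 0 -8" --pt "0 0 0 0 0 -12" --pt "0 0 0 0 0 -16" --pt "0 0 0 0 0 -20" --pt "0 0 0 0 0 -24" --pt "0 0 0 0 0 -28" --pt "0 0 0 0 0 -32"

```text
clock: 14.6
position: [0.5831, -0.0756, 0.1541]
ee_rot: [0.003, 0.198, 0.98, 0.0]
contact_force: [1.9, 0.5, 7.6]
width: 0.016
```

```bash
python3 capz.py 10
```

```text
t 14.65 pos [ 0.5832 -0.0754  0.1541] phi 157.3 tilt 0.32 F [2.3 1.7 5.9] M [ 0.21 -0.26 -0.11] w 0.0158 q [-0.25  0.34  1.6   0.    1.19 -1.42]
364 fit [ 0.5814 -0.0762  0.1009] seat above rim (corr +3.9mm) 13.0
```

servo_tool --pt "0 0 0 0 0 -4" --pt "0 0 0 0 0 -8" --pt "0 0 0 0 0 -12" --pt "0 0 0 0 0 -16" --pt "0 0 0 0 0 -20" --pt "0 0 0 0 0 -24" --pt "0 0 0 0 0 -28" --pt "0 0 0 0 0 -32"

```text
clock: 15.45
position: [0.5831, -0.0748, 0.1548]
ee_rot: [0.003, -0.08, 0.997, 0.0]
contact_force: [-0.6, 3.6, 11.3]
width: 0.0159
```

```bash
python3 capz.py 11
```

```text
t 15.5 pos [ 0.583  -0.0746  0.1548] phi -170.7 tilt 0.32 F [-0.7  3.7  9. ] M [ 0.71  0.03 -0.18] w 0.0155 q [-0.25  0.34  1.6   0.    1.19 -1.98]
351 fit [ 0.5807 -0.0755  0.1016] seat above rim (corr +3.9mm) 13.8
```

View pics/sc11.png

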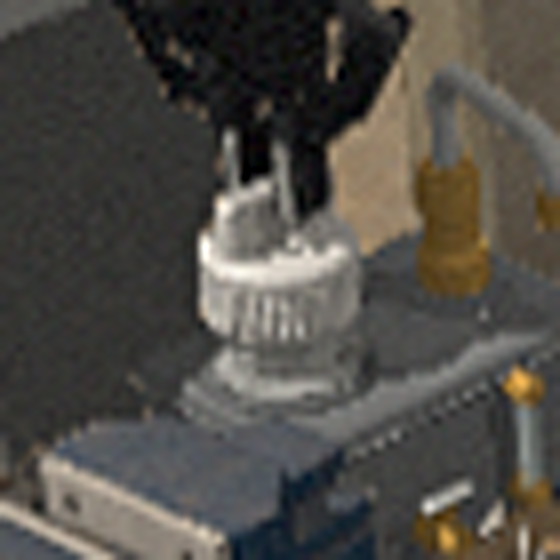

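servo_tool --pt "0 0 -1 0 0 2" --pt "0 0 -2 0 0 2" --pt "0 0 -2.5 0 0 0" --pt "0 0 -2.5 0 0 -3" --pt "0 0 -2.5 0 0 -6" --pt "0 0 -2.5 0 0 -9" --pt "0 0 -2.5 0 0 -12" --pt "0 0 -2.5 0 0 -15"

```text
clock: 16.3
position: [0.5813, -0.0757, 0.1554]
ee_rot: [0.0, -0.21, 0.978, -0.0]
contact_force: [0.0, -0.2, 4.3]
width: 0.0154
```

```bash
python3 capz.py 12
```

```text
t 16.35 pos [ 0.5815 -0.0759  0.1554] phi -155.7 tilt 0.07 F [-1.  -0.1  3.1] M [ 0.01 -0.05 -0.02] w 0.016 q [-0.25  0.34  1.6  -0.    1.2  -2.24]
343 fit [ 0.5799 -0.0764  0.1028] seat above rim (corr +3.9mm) 14.9
```

View pics/sc12.png

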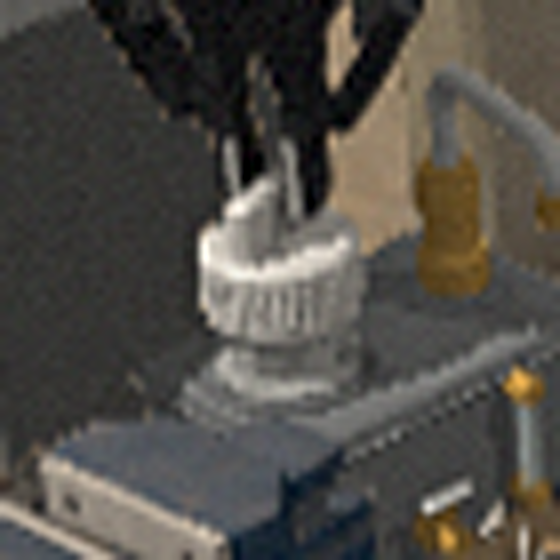

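The cap is still climbing, with the seat at about 15 mm. I'll continue a little further.

servo_tool --pt "0 0 -1 0 0 -3" --pt "0 0 -1 0 0 -6" --pt "0 0 -1 0 0 -9" --pt "0 0 -1 0 0 -12" --pt "0 0 -1 0 0 -12"

```text
clock: 16.85
position: [0.5814, -0.0758, 0.1561]
ee_rot: [0.0, -0.31, 0.951, -0.0]
contact_force: [0.4, 0.2, 2.2]
width: 0.0156
```

```bash
python3 capz.py 13
```

```text
t 16.9 pos [ 0.5813 -0.0758  0.1559] phi -143.9 tilt 0.03 F [0.2 0.6 1.4] M [ 0.06  0.05 -0.04] w 0.0156 q [-0.25  0.34  1.6  -0.    1.2  -2.45]
349 fit [ 0.5799 -0.0772  0.1044] seat above rim (corr +3.9mm) 16.6
```

servo_tool --pt "0 0 0 0 0 -2" --pt "0 0 0 0 0 -4" --pt "0 0 0 0 0 -6" --pt "0 0 0 0 0 -8" --pt "0 0 0 0 0 -8"

```text
clock: 17.4
position: [0.5805, -0.0756, 0.155]
ee_rot: [-0.001, -0.375, 0.927, 0.0]
contact_force: [-0.9, -0.2, 0.3]
width: 0.0155
```

```bash
python3 capz.py 14
```

```text
t 17.45 pos [ 0.5806 -0.0756  0.1551] phi -135.9 tilt 0.09 F [ 0.3  0.2 -0.6] M [0.   0.08 0.05] w 0.0158 q [-0.25  0.34  1.6  -0.    1.2  -2.59]
346 fit [ 0.5803 -0.0782  0.1027] seat above rim (corr +3.9mm) 14.9
```

View pics/sc14.png

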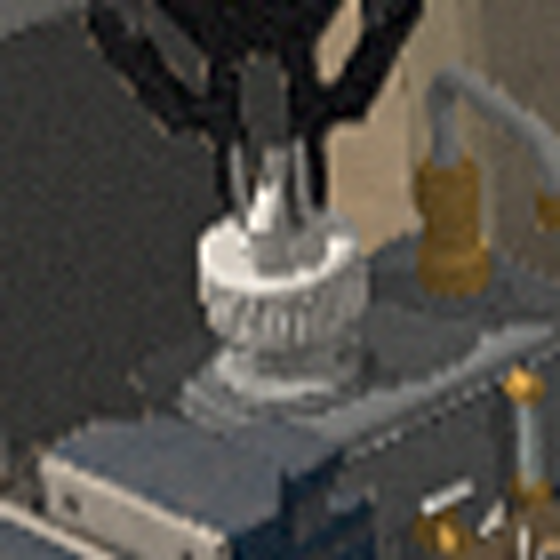

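servo_tool --pt "0 0 0 0 0 -2" --pt "0 0 0 0 0 -4" --pt "0 0 0 0 0 -4" --pt "0 0 0 0 0 -4"

```text
clock: 17.85
position: [0.5808, -0.0755, 0.1555]
ee_rot: [-0.0, -0.407, 0.913, 0.0]
contact_force: [-1.3, -0.6, 0.0]
width: 0.0157
```

```bash
python3 capz.py 15
```

```text
t 17.9 pos [ 0.5809 -0.0755  0.1555] phi -131.9 tilt 0.04 F [-0.9  0.5 -0.9] M [-0.01  0.1   0.02] w 0.0157 q [-0.25  0.34  1.6   0.    1.2  -2.66]
335 fit [ 0.5786 -0.0767  0.0968] seat above rim (corr +3.9mm) 9.0
```

View pics/sc15.png

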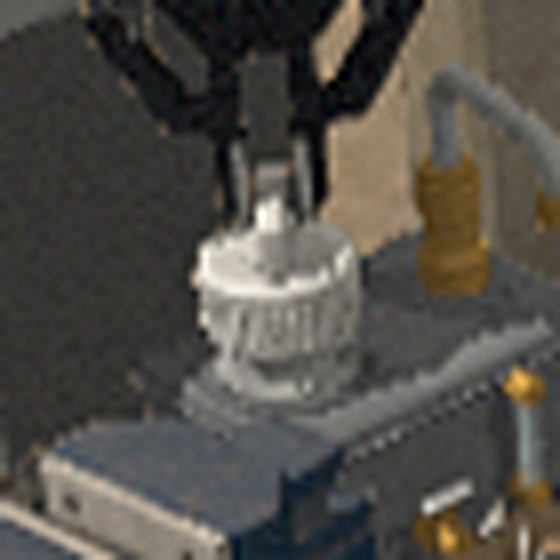

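It has dropped to about 9 mm and stands level. Now clockwise, following it down.

servo_tool --pt "0 0 2 0 0 4" --pt "0 0 4 0 0 10" --pt "0 0 4.5 0 0 16" --pt "0 0 4.8 0 0 22" --pt "0 0 5.2 0 0 28" --pt "0 0 5.6 0 0 34" --pt "0 0 6 0 0 40" --pt "0 0 6.4 0 0 46"

```text
clock: 18.7
position: [0.5811, -0.0756, 0.1492]
ee_rot: [-0.0, -0.016, 1.0, -0.0]
contact_force: [-0.1, -0.2, -0.9]
width: 0.0155
```

```bash
python3 capz.py 16
```

```text
t 18.75 pos [ 0.5811 -0.0756  0.1492] phi -178.3 tilt 0.0 F [-0.2  0.5  0.2] M [-0.02  0.02  0.02] w 0.0159 q [-0.25  0.35  1.61 -0.    1.18 -1.85]
336 fit [ 0.5802 -0.0769  0.0946] seat above rim (corr +3.9mm) 6.8
```

View pics/sc16.png

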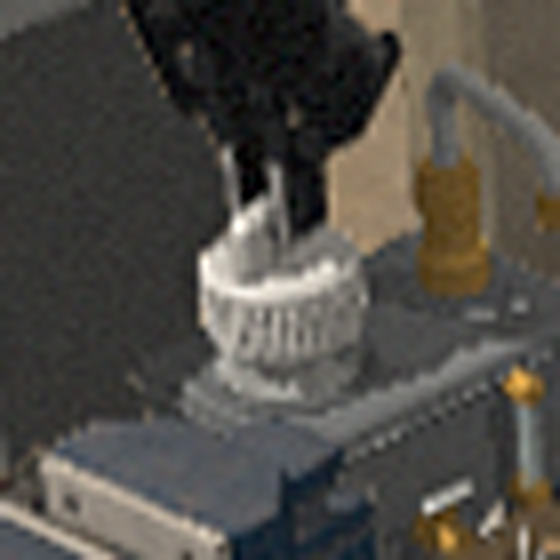

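It's sinking at the right rate. I'll continue clockwise.

servo_tool --pt "0 0 0.4 0 0 6" --pt "0 0 0.8 0 0 12" --pt "0 0 1.3 0 0 18" --pt "0 0 1.7 0 0 24" --pt "0 0 2.2 0 0 30" --pt "0 0 2.6 0 0 36" --pt "0 0 3 0 0 42" --pt "0 0 3.4 0 0 48"

```text
clock: 19.55
position: [0.5812, -0.0756, 0.1459]
ee_rot: [0.0, 0.391, 0.92, -0.0]
contact_force: [0.0, 0.1, -0.5]
width: 0.0155
```

```bash
python3 capz.py 17
```

```text
t 19.6 pos [ 0.5812 -0.0756  0.1458] phi 133.8 tilt 0.0 F [ 0.2  0.7 -0.1] M [ 0.07 -0.05  0.  ] w 0.0162 q [-0.25  0.35  1.61  0.    1.18 -1.01]
373 fit [ 0.5802 -0.0766  0.0925] seat above rim (corr +3.9mm) 4.7
```

servo_tool --pt "0 0 0.4 0 0 5" --pt "0 0 0.8 0 0 10" --pt "0 0 1.2 0 0 15" --pt "0 0 1.5 0 0 20" --pt "0 0 1.5 0 0 20"

```text
clock: 20.1
position: [0.5813, -0.0756, 0.1445]
ee_rot: [0.0, 0.543, 0.84, 0.0]
contact_force: [-0.1, -0.4, 0.7]
width: 0.0159
```

```bash
python3 capz.py 18
```

```text
t 20.15 pos [ 0.5813 -0.0756  0.1446] phi 114.3 tilt 0.02 F [ 0.5 -0.8  0.5] M [-0.02 -0.01 -0.04] w 0.0158 q [-0.25  0.35  1.62  0.    1.17 -0.67]
368 fit [ 0.5803 -0.0761  0.0913] seat above rim (corr +3.9mm) 3.5
```

View pics/sc18.png

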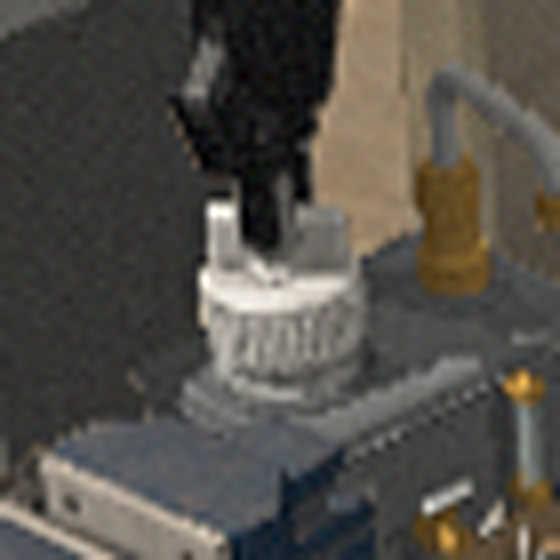

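servo_tool --pt "0 0 0.4 0 0 5" --pt "0 0 0.8 0 0 10" --pt "0 0 1.2 0 0 15" --pt "0 0 1.6 0 0 20" --pt "0 0 2 0 0 25" --pt "0 0 2.3 0 0 30" --pt "0 0 2.3 0 0 30"

```text
clock: 20.85
position: [0.5817, -0.0758, 0.1429]
ee_rot: [0.001, 0.741, 0.671, 0.0]
contact_force: [-0.0, -0.6, 1.1]
width: 0.0156
```

```bash
python3 capz.py 19
```

```text
t 20.9 pos [ 0.5817 -0.0757  0.1427] phi 84.4 tilt 0.1 F [-0.2  0.6  1.1] M [-0.07 -0.09  0.01] w 0.0159 q [-0.25  0.35  1.62  0.    1.17 -0.15]
359 fit [ 0.5809 -0.0764  0.0898] seat above rim (corr +3.9mm) 1.9
```

servo_tool --pt "0 0 0.4 0 0 5" --pt "0 0 0.8 0 0 10" --pt "0 0 1.2 0 0 15" --pt "0 0 1.2 0 0 15"

```text
clock: 21.3
position: [0.5818, -0.0757, 0.1417]
ee_rot: [0.001, 0.823, 0.569, 0.001]
contact_force: [0.9, -1.2, 1.3]
width: 0.0154
```

```bash
python3 capz.py 20
```

```text
t 21.35 pos [ 0.5818 -0.0757  0.1414] phi 69.3 tilt 0.1 F [ 1.3 -0.1  1.4] M [-0.08 -0.19  0.03] w 0.0157 q [-0.25  0.35  1.62  0.    1.16  0.11]
350 fit [ 0.5816 -0.0762  0.0889] seat above rim (corr +3.9mm) 1.1
```

Nearly home; I'll turn until the torque rises.

servo_tool --pt "0 0 0.3 0 0 4" --pt "0 0 0.5 0 0 8" --pt "0 0 0.5 0 0 12" --pt "0 0 0.5 0 0 12"

```text
clock: 21.75
position: [0.5813, -0.0762, 0.1412]
ee_rot: [0.001, 0.877, 0.48, -0.0]
contact_force: [-0.9, -0.3, 6.0]
width: 0.0159
```

```bash
python3 capz.py 21
```

```text
t 21.8 pos [ 0.5813 -0.0762  0.1412] phi 57.4 tilt 0.08 F [-0.  -1.7  5.3] M [-0.21  0.13  0.17] w 0.0158 q [-0.25  0.35  1.62 -0.    1.16  0.32]
352 fit [ 0.5806 -0.0773  0.089 ] seat above rim (corr +3.9mm) 1.1
```

servo_tool --pt "0 0 0 0 0 4" --pt "0 0 0 0 0 8" --pt "0 0 0 0 0 12" --pt "0 0 0 0 0 12"

```text
clock: 22.2
position: [0.5802, -0.0767, 0.1412]
ee_rot: [0.001, 0.923, 0.386, -0.001]
contact_force: [-2.5, -3.3, 6.8]
width: 0.0158
```

```bash
python3 capz.py 22
```

```text
t 22.25 pos [ 0.5803 -0.0767  0.1412] phi 45.4 tilt 0.17 F [-3.3 -2.7  6.2] M [-0.47  0.53  0.38] w 0.0157 q [-0.25  0.35  1.62 -0.    1.17  0.53]
361 fit [ 0.5795 -0.0779  0.089 ] seat above rim (corr +3.9mm) 1.1
```

View pics/sc22.png

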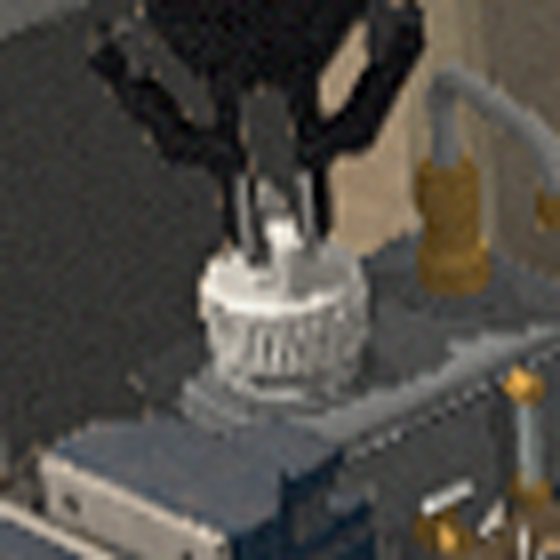

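servo_tool --pt "0 0 -0.5 0 0 3" --pt "0 0 -0.5 0 0 6" --pt "0 0 -0.5 0 0 6"

```text
clock: 22.55
position: [0.5797, -0.0763, 0.1412]
ee_rot: [0.0, 0.941, 0.337, -0.002]
contact_force: [-2.9, -2.1, 5.9]
width: 0.0156
```

```bash
python3 capz.py 23
```

```text
t 22.6 pos [ 0.5796 -0.0763  0.1412] phi 39.5 tilt 0.2 F [-3.1 -1.7  5.3] M [-0.39  0.58  0.45] w 0.0155 q [-0.25  0.35  1.62 -0.    1.17  0.63]
363 fit [ 0.5797 -0.0773  0.0884] seat above rim (corr +3.9mm) 0.6
```

servo_tool --pt "0 0 0 0 0 3" --pt "0 0 0 0 0 6" --pt "0 0 0 0 0 6"

```text
clock: 22.9
position: [0.5794, -0.0763, 0.1413]
ee_rot: [0.001, 0.957, 0.289, -0.002]
contact_force: [-3.5, -1.4, 6.8]
width: 0.0159
```

```bash
python3 capz.py 24
```

```text
t 22.95 pos [ 0.5794 -0.0763  0.1413] phi 33.6 tilt 0.24 F [-4.3 -1.7  6. ] M [-0.27  0.61  1.3 ] w 0.0158 q [-0.25  0.35  1.62 -0.    1.17  0.74]
362 fit [ 0.5793 -0.0774  0.0886] seat above rim (corr +3.9mm) 0.7
```

View pics/sc24.png

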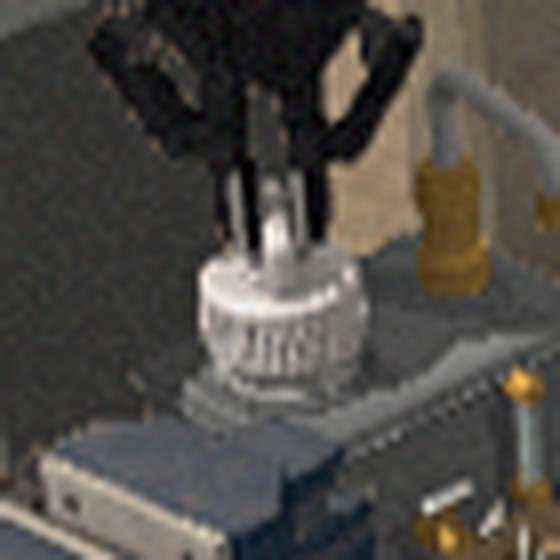

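Suddenly tight: the moment jumped from 0.45 to 1.3 N m. I'll unload by turning back within the slack, open the fingers and rise.

servo_tool --pt "0 0 0 0 0 -4" --pt "0 0 0 0 0 -9" --pt "0 0 0 0 0 -11" --pt "0 0 0 0 0 -11"

```text
clock: 23.35
position: [0.5806, -0.0754, 0.1404]
ee_rot: [-0.0, 0.926, 0.377, -0.0]
contact_force: [0.2, -0.4, -0.0]
width: 0.0157
```

servo_tool --pt "0 0 -1 0 0 0" --pt "0 0 -1 0 0 0" --pt "0 0 -1 0 0 0" --pt "0 0 -1 0 0 0" --hand 130

```text
clock: 23.75
position: [0.5811, -0.0756, 0.1419]
ee_rot: [-0.0, 0.927, 0.376, -0.0]
contact_force: [0.1, 0.6, 0.3]
width: 0.0421
```

servo_tool --pt "0 0 -10 0 0 0" --pt "0 0 -30 0 0 0" --pt "0 0 -60 0 0 0" --pt "0 0 -90 0 0 0" --pt "0 0 -110 0 0 0" --pt "0 0 -110 0 0 0"

```text
clock: 24.35
position: [0.5831, -0.076, 0.2563]
ee_rot: [0.002, 0.927, 0.376, 0.003]
contact_force: [1.2, -0.4, -0.0]
width: 0.0413
```

```bash
python3 capz.py 25
```

```text
t 24.4 pos [ 0.5819 -0.0757  0.254 ] phi 44.1 tilt 0.24 F [0.7 0.2 0.1] M [-0.01 -0.01 -0.03] w 0.042 q [-0.25  0.28  1.44  0.    1.41  0.55]
341 fit [ 0.5798 -0.0772  0.0881] seat above rim (corr +3.9mm) 0.3
```

View pics/sc25.png

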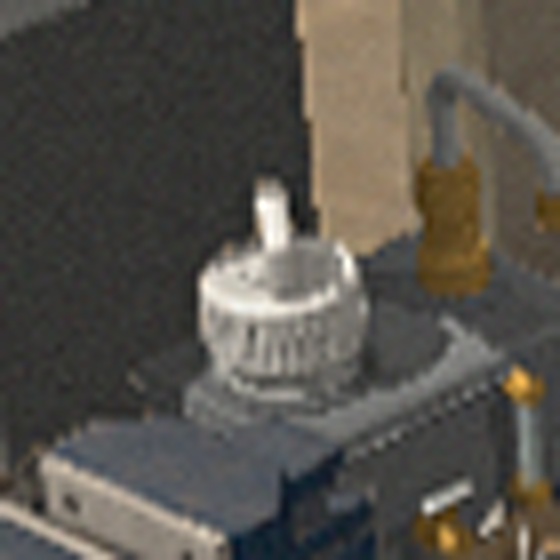

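```bash
python3 -c "
from rig import sign_off
print(sign_off())"
```

```text
the job is handed in; nothing more can be done
None
```

The cap is screwed down and tight on the filler, and the job is handed in at about 24 s; `sign_off` gives no verdict.

- **Spout:** I swung it clear with the closed fingers. It ended at about 1.36 rad, which puts the outlet about 113 mm from the filler.
- **Setting the cap:** I took the white winged cap by its bar and set it on the neck. It rested with the seat about 16.5 mm above the mouth. When I loosened the fingers it slipped to about 9 mm, seemingly off a start of the thread.
- **Finding the thread:** To be sure of the order, I turned it backwards about 135°. It climbed to about 16.6 mm and dropped again to about 9 mm.
- **Screwing down:** I turned it clockwise about 194° with loose fingers, slack included. The moment jumped from 0.45 to 1.3 N m, well above the 0.3 N m called plenty, so I nipped it harder than needed. I then unloaded, opened the fingers and rose clear.

**Last checks:** The camera put the seat about 0.3 mm above the rim after I added 3.9 mm to its heights. That correction came from seeing the cap at a known height in the gripper, and readings repeated to about 1 mm. The cap looked level and centred to about 1–2 mm, and the tool force was about zero.

The clamping force could not be measured directly; the torque jump is the evidence for it. The last picture covers only the filler and spout, so I did not measure the other fittings again. I felt no contact with them, and they stood in place in the wider views up to setting the cap.

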